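# Load the pastry warmer and set its shutter to vent

### The job

The warmer on the counter needs loading: first move the two metal shakers that block the shutter's runway and stand them upright on the round wooden board, then slide the shutter fully open until it clicks. Stand every little steel tin of pastry from the baking mat upright on the floor of the well, slide the shutter back one stop so that it clicks into its middle (half-open, vent) stop, and last of all flip the toggle on the grey switch box over to its other side. Leave the croissants, tools and other things on the counter where they are.

Things in the scene. Friction and masses are not known exactly. Their poses are not given: they have to be found in the camera images.
- warmer: fixed stainless box 230 (x) x 300 (y) x 65 mm high. Open-topped well 190 (x) x 128 (y) mm centred at (0, -70 mm) in its frame, floor 12 mm above the counter, upright walls. The deck at y -6 to 150 mm is the flat runway the shutter slides over. Guide rails along x = +-111 mm, tops at 73 mm. Origin: centre of its underside, z up; yaw up to 0.2 rad
- shutter (a joint): aluminium plate 208 (x) x 140 (y) x 6 mm, underside 66 mm up, sliding along the warmer's +y (m): 0 shut over the well (start), 0.068 middle vent stop (half open), 0.136 fully open, over the runway. A spring index clicks: leaving a stop takes up to 8 N over the first 10 mm, between stops it slides freely (1 N), and within the last 9 mm it snaps into the next. Clears tins in the well by 14 mm
- shutter_grip (a point): centre of the black upright grip bar in the middle of the shutter plate: 50 mm along the warmer's x, 12 mm thick along its y (the sliding direction), from 72 mm (the plate's top) to 106 mm above the counter. The point is 94 mm up, at (0, -70 mm + shutter value) in the warmer's frame
- shaker1: one of two like upright metal shaker with a pierced domed top, 52 mm in diameter, 95 mm high, straight-sided up to 80 mm, 220 g; it starts standing on the runway deck (65 mm up), in the way of the shutter, the other about 120 mm beside it. Origin at the centre of its underside, z up
- shaker2: one of two like upright metal shaker with a pierced domed top, 52 mm in diameter, 95 mm high, straight-sided up to 80 mm, 220 g; it starts standing on the runway deck (65 mm up), in the way of the shutter, the other about 120 mm beside it. Origin at the centre of its underside, z up
- board: fixed round wooden board 170 mm in diameter, 14 mm thick, lying on the counter at the right end; where the shakers are to stand. Origin at the centre of its underside
- tin1: small round baking tin of steel with a browned swirled pastry round filling it: in all a stiff upright cylinder 50 mm in diameter and 40 mm high, 110 g, standing on the pale baking mat to the right of the warmer at the start. Origin at the centre of its underside, z up. Two or three of the four tins are there; an absent one reads None
- tin2: small round baking tin of steel with a browned swirled pastry round filling it: in all a stiff upright cylinder 50 mm in diameter and 40 mm high, 110 g, standing on the pale baking mat to the right of the warmer at the start. Origin at the centre of its underside, z up. Two or three of the four tins are there; an absent one reads None
- tin3: small round baking tin of steel with a browned swirled pastry round filling it: in all a stiff upright cylinder 50 mm in diameter and 40 mm high, 110 g, standing on the pale baking mat to the right of the warmer at the start. Origin at the centre of its underside, z up. Two or three of the four tins are there; an absent one reads None
- tin4: small round baking tin of steel with a browned swirled pastry round filling it: in all a stiff upright cylinder 50 mm in diameter and 40 mm high, 110 g, standing on the pale baking mat to the right of the warmer at the start. Origin at the centre of its underside, z up. Two or three of the four tins are there; an absent one reads None
- switch_box: fixed grey switch box 90 (x) x 64 (y) x 50 mm high to the left of the warmer, with a bat toggle on its top. Origin at the centre of its underside; its x axis is the line along which the toggle swings; turned about z by up to 0.4 rad
- toggle (a joint): steel bat toggle, 42 mm from its pivot at the centre of the box's top (50 mm up) to its 13 mm ball end, 9 mm thick. Rad: 0 = off, leaning 0.4 rad from upright to the box's -x (start); 0.8 = on, leaning 0.4 rad to its +x. A spring holds it at either side; it resists with about 3 N at the tip up to the centre, then snaps over
- toggle_tip (a point): centre of the ball end of the toggle, 89 mm above the counter when at either side, then 16 mm to that side of the box's centre
- croissant1: croissant, 95 x 42 x 40 mm, only a bystander; to be left alone
- croissant2: croissant, 95 x 42 x 40 mm, only a bystander; to be left alone
- croissant3: croissant, 95 x 42 x 40 mm, only a bystander; to be left alone
- palette_knife: flat palette knife lying near the robot, only a bystander; to be left alone
- brush: pastry brush lying beyond the warmer, only a bystander; to be left alone
- jam_jar: closed jar, 66 mm in diameter, 85 mm high, only a bystander; to be left alone
- sugar_bowl: white bowl, 100 mm in diameter, 50 mm high, only a bystander; to be left alone
There are look-alikes about, which are no part of the job. Leave any green or turquoise look-alike of the tin4 alone.

How it is judged:
By the outcome, as a careful person would: the job done as asked, in the order asked, and still so for the second after the job is handed in, with the robot touching nothing.
Of tin1, tin2, tin3, tin4 only 2 to 3 are there at a start; the rules pass over those that are not, and their reading is None.
At some moment in a run one of tin1, tin2, tin3, tin4 may be knocked a few centimetres aside while the robot is not near it.
It also fails if it takes over 200 s, if anything falls off the work surface, if the arm or the gripper's body presses on something with over 40 N, if the wrist force passes 120 N, or if a joint passes its speed limit or range.

### The arm

A 6-joint arm with a two-finger parallel gripper is mounted at the origin on the work surface. World frame = base frame: x ahead of the robot, y to its left, z up, the work surface at z = 0. Lengths are in m, angles in rad, forces in N, time in s.
With the tool pointing down it reaches from about 0.4 to 0.925 m from the base axis. Payload 3.4 kg.
Tool frame: the origin (TCP) lies at the centre of the arm's flange, where the gripper is bolted on; the fingertips stand 173 mm ahead of it and the grasp point (between the pads) lies 155 mm ahead of it (bot.tcp_to_grasp is the distance from the TCP to the grasp point, in m); z points along the fingers, y is the line along which they close (so a half turn about z gives the same grasp; the last joint's range is limited). The gripper opens to 85 mm and grips with 20 to 120 N. Pads are 22 mm wide; open, the fingers measure 114 mm over their backs; the gripper's body (76 mm by 85 mm) begins 54 mm behind the grasp point. The pads swing forward as they close: fully open they stand 13 mm farther back than shut.
Start: joints at [-1.266, 0.307, 1.506, -0, 1.328, -0.073], TCP at [0.212, -0.534, 0.405] pointing down, gripper open.
Joint ranges: [-3.12, 3.12], [-1.05, 2.28], [0.14, 2.33], [-1.42, 4.57], [0.1, 2.73], [-2.68, 2.68]. Speed limits (rad/s): [2.57, 2.57, 3.14, 3.14, 3.14, 3.14].

### API

Orientations are given as a unit quaternion [w, x, y, z].
In Python, from rig import bot gives the robot as it stands.
- The arm moves only by the tool jog_arm, never from a script. Its arguments are lists of equal length, an entry for each row: "slide": the shift along the world's x, y, z in units of 60 mm (1.0 is 60 mm), a list of three; "yaw": the turn about the world's z in units of 8 degrees (1.0 is 8 degrees); "gripper": the opening, from 0 (shut) to 1 (fully open). A call has exactly 10 rows; each row shifts and turns the commanded pose from where the row before left it; what a row does not reach is not made up. A row lasts 1/8 s, in which the tool goes at most 62.5 mm and 10.7 degrees, less where a joint would pass 70% of its speed; a pose out of reach is approached as far as the arm can. A call is refused whole if a number of a shift passes 1 or a number of a turn 1, either way. A call with a gripper value outside its range is refused whole. The fingers move at their own pace and stop on an object; "squeeze" is the grip in N (left out, the last holds). Time passes only in rows, so rows that do not move let the fingers close, or fill a call up. It gives the time, the measured TCP pose, the force, the opening and the grip force at its end, in the units of the state.
- bot.get_obs(): the state, without advancing time (a new reading comes with each control period).
- bot.snapshot(name): name is "scene" or "top"; returns the picture (400x640x3 uint8, blue, green, red); there is no depth.
- bot.camera_params(name): a dict with "fx", "fy", "cx", "cy" (pixels), "k1" (the pictures are not rectified: a ray, as slopes to the right and down, at radius r is drawn at 1 + k1 r^2 times it, then the intrinsics apply), "extrinsics" (4x4, takes a point from camera to world coordinates). Camera axes: x right, y up, looking along -z (the intrinsics and any distortion apply to the point x, -y, -z); pixel columns grow to the right and rows downward; lengths in m; the calibration is good to about 2 mm. A picture is of the moment at which its call begins. camera_params takes no time and is no camera call.
- bot.close_job(): hands the job in; it is judged then, once.
The state is a dict: "time": time; "joint_positions": joint angles; "dq": joint speeds; "joint_efforts": joint torques, N m; "position": TCP position; "eef_rot": TCP orientation; "wrist_force": force on the tool from outside, world axes, zero at the start; "ft_torque": the same for the moment, N m; "grip_width": finger opening in m; "finger_force": force on a finger pad.
Only numpy, scipy, OpenCV 4.12 (cv2) and the standard library are available. Lean on these libraries where they do the work, as an engineer would, in place of code of your own. Each camera call takes 0.05 s, during which the arm holds its last target. There are 200 camera calls.

## Working session

There is one attempt and no reset: what is moved stays moved. The work goes in short steps, Python scripts to look and compute and a tool call to move; the robot and the scene stay as the last step left them, time stands still between calls to the robot, and variables do not carry over. Pictures are saved under pics/ and viewed, at most 14 in all, crops included, and the job is handed in when it is done.

Besides the shell and the picture viewer there is one more tool, called as a command line: name --pt "numbers of a row" for each row, then --argument value for the rest. jog_arm: Moves the arm, as the interface text tells. Its arguments: {"type":"object","properties":{"slide":{"type":"array","items":{"type":"array","items":{"type":"number"}}},"yaw":{"type":"array","items":{"type":"number"}},"gripper":{"type":"array","items":{"type":"number"}},"squeeze":{"type":"number"}},"required":["slide","yaw","gripper"]}

```bash
mkdir -p pics; cat > h.py <<'E'
import numpy as np, cv2
from rig import bot
def cam(n):
    p=bot.camera_params(n);K=np.array([[p['fx'],0,p['cx']],[0,p['fy'],p['cy']],[0,0,1.]]);return K,np.array([p['k1'],0,0,0,0.]),np.array(p['extrinsics'])
def px2w(n,uv,z):
    K,d,E=cam(n);q=cv2.undistortPoints(np.array(uv,float).reshape(-1,1,2),K,d).reshape(-1,2)
    r=np.c_[q[:,0],-q[:,1],-np.ones(len(q))]@E[:3,:3].T;o=E[:3,3]
    return o+r*((np.asarray(z,float)-o[2])/r[:,2])[:,None]
def w2px(n,P):
    K,d,E=cam(n);c=(np.array(P,float).reshape(-1,3)-E[:3,3])@E[:3,:3]
    return cv2.projectPoints(c*[1,-1,-1],np.zeros(3),np.zeros(3),K,d)[0].reshape(-1,2)
def snap(n,name,crop=None,s=1):
    im=bot.snapshot(n)
    if crop: a,b,c,d=crop; im=im[b:d,a:c]
    cv2.imwrite('pics/'+name,cv2.resize(im,None,fx=s,fy=s,interpolation=cv2.INTER_CUBIC))
E
python3 - <<'E'
from h import *
snap('top','t0.png',None,1.25);snap('scene','s0.png',None,1.25)
for n in('top','scene'): print(cam(n))
o=bot.get_obs();print(o['position'],o['eef_rot'],o['grip_width'],o['time'])
E
```

```text
(array([[430.74354477,   0.        , 317.86982453],
       [  0.        , 430.74354477, 202.78542503],
       [  0.        ,   0.        ,   1.        ]]), array([-0.03047367,  0.        ,  0.        ,  0.        ,  0.        ]), array([[ 0.01943953,  0.99846981, -0.05177014,  0.51083437],
       [-0.99977935,  0.01982509,  0.00694441,  0.02177094],
       [ 0.00796013,  0.05162372,  0.99863488,  1.15184054],
       [ 0.        ,  0.        ,  0.        ,  1.        ]]))
(array([[405.92509211,   0.        , 322.64263809],
       [  0.        , 405.92509211, 201.09181616],
       [  0.        ,   0.        ,   1.        ]]), array([-0.05785708,  0.        ,  0.        ,  0.        ,  0.        ]), array([[ 0.34898744, -0.52068375,  0.77916378,  1.37876996],
       [ 0.93702259,  0.20631635, -0.2818195 , -0.26876996],
       [-0.01401539,  0.82844553,  0.55989425,  0.655526  ],
       [ 0.        ,  0.        ,  0.        ,  1.        ]]))
[ 0.21197162 -0.53417207  0.40386535] [-9.31446415e-04  9.82215196e-01  1.87756304e-01 -1.08660399e-04] 0.08518752078933714 0.1
```

View pics/t0.png

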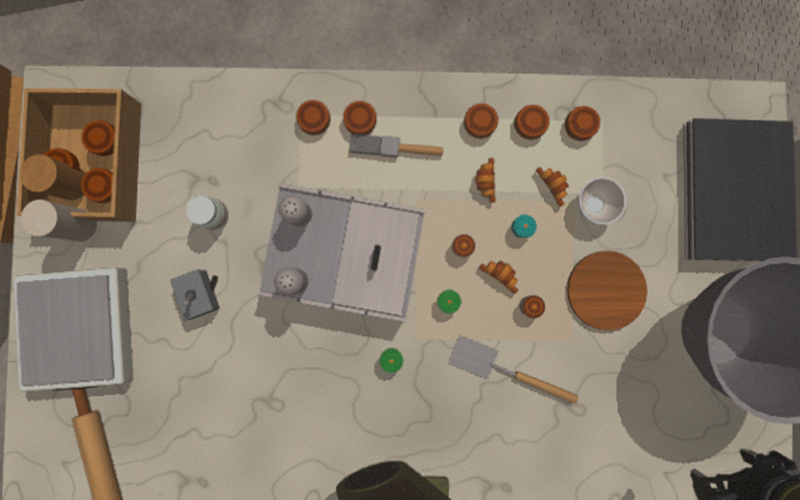

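View pics/s0.png

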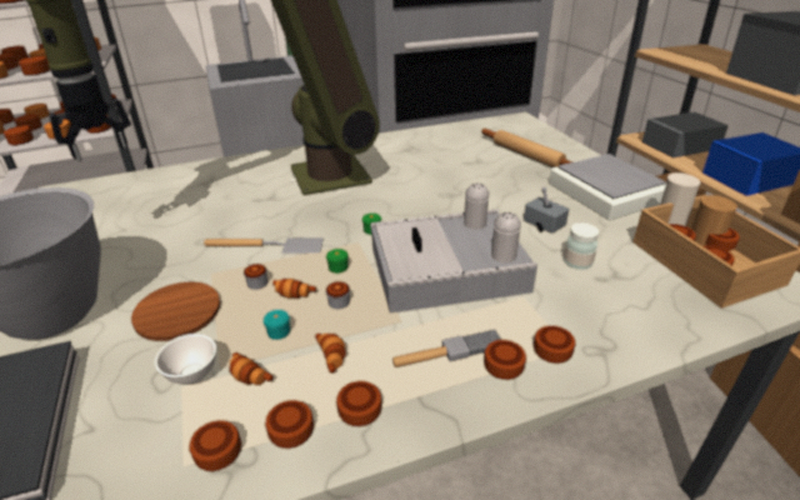

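Top view (display px): steel tins with brown tops at (463,245) and (532,306). The green ones at (448,301) and (391,360) and the turquoise one at (524,226) are look-alikes. The big brown rounds at the top lie off the mat. Shakers are at (293,208) and (290,281), the board at (607,290), the switch box at (195,295). I'll take enlarged crops to confirm.

```bash
python3 - <<'E'
from h import *
snap('top','t1.png',(200,140,360,265),5);snap('top','t2.png',(325,150,525,280),4);snap('top','t3.png',(125,200,185,260),8)
E
```

```text
(no output)
```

View pics/t1.png

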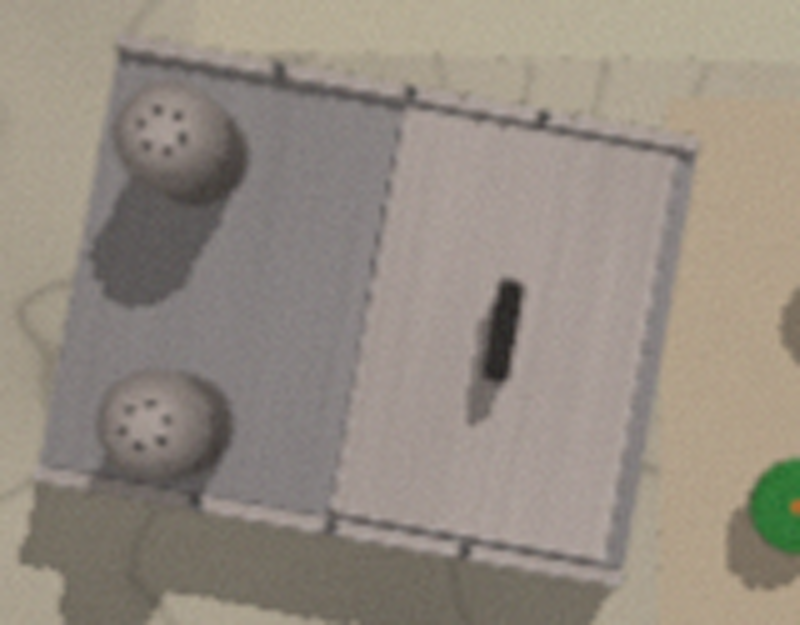

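View pics/t2.png

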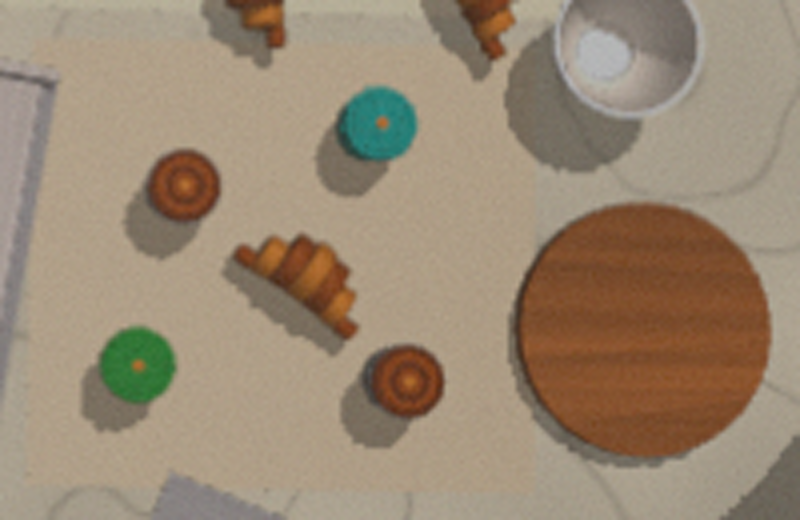

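View pics/t3.png

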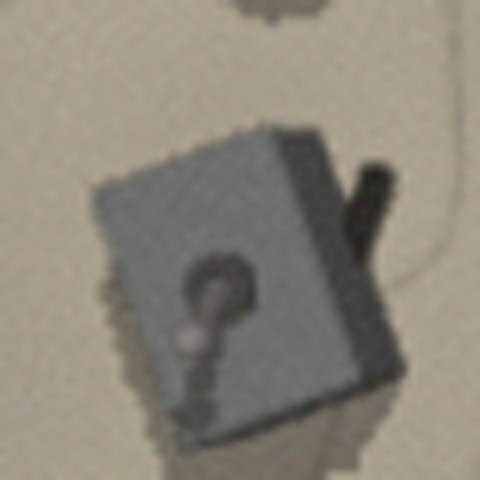

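Clear view: shutter grip at crop1 (508,328), shaker tops at crop1 (163,130) and (148,424). The tins are the browned steel ones at crop2 (185,186) and (408,381). Toggle ball is at crop3 (192,340).

```bash
python3 - <<'E'
from h import *
def f(l,s,o,z):
    uv=(np.array(l)+.5)/s-.5+o; return px2w('top',uv,[z]*len(l))
c=f([(122,48),(694,148),(618,578),(40,472)],5,(200,140),.073);print(c.round(4),c.mean(0))
d=c[1]-c[0];d2=c[2]-c[3];print('len',np.linalg.norm(d),np.linalg.norm(d2),np.linalg.norm(c[0]-c[3]),'yaw', [np.arctan2(v[0],-v[1])for v in (d,d2)],)
yax=-(d+d2);yaw=np.arctan2(-yax[0],yax[1]);print('yaw',yaw)
print('shakers',f([(163,130),(148,424)],5,(200,140),.16).round(4))
print('grip',f([(508,328)],5,(200,140),.106).round(4), 'pred',c.mean(0)[:2]-.07*np.array([-np.sin(yaw),np.cos(yaw)]))
print('tins',f([(185,186),(408,381),(140,365),(380,123)],4,(325,150),.04).round(4))
print('croiss',f([(235,255),(350,330),(300,240),(290,290)],4,(325,150),.03).round(4))
print('board',f([(645,330)],4,(325,150),.014).round(4))
b=f([(95,187),(268,125),(358,375),(183,445)],8,(125,200),.05);print('box',b.round(4),b.mean(0))
print('tip',f([(192,340)],8,(125,200),.089).round(4))
for i in range(4): v=b[i]-b[(i+1)%4];print(np.linalg.norm(v),np.arctan2(v[1],v[0]))
from scipy.spatial.transform import Rotation as R
q=bot.get_obs()['eef_rot'];print(R.from_quat(np.r_[q[1:],q[0]]).as_matrix().round(3))
E
```

```text
[[ 0.6975  0.2539  0.073 ]
 [ 0.6525 -0.0358  0.073 ]
 [ 0.4362 -0.0016  0.073 ]
 [ 0.4832  0.2883  0.073 ]] [0.5673458  0.12618859 0.073     ]
len 0.29313934038351 0.29362269026923377 0.21704818424846167 yaw [np.float64(-0.154076786102822), np.float64(-0.16086051509226296)]
yaw -0.15747144468359012
shakers [[0.6445 0.2149 0.16  ]
 [0.5085 0.2177 0.16  ]]
grip [[0.5584 0.0549 0.106 ]] pred [0.5563683 0.0570547]
tins [[ 0.5885 -0.1229  0.04  ]
 [ 0.4652 -0.2689  0.04  ]
 [ 0.4724 -0.0954  0.04  ]
 [ 0.6321 -0.2495  0.04  ]]
croiss [[ 0.5447 -0.1575  0.03  ]
 [ 0.4973 -0.2333  0.03  ]
 [ 0.5553 -0.1999  0.03  ]
 [ 0.5226 -0.1937  0.03  ]]
board [[ 0.5006 -0.434   0.014 ]]
box [[0.5071 0.4777 0.05  ]
 [0.528  0.4227 0.05  ]
 [0.4489 0.3909 0.05  ]
 [0.4255 0.4462 0.05  ]] [0.4773832  0.43435316 0.05      ]
tip [[0.4608 0.4296 0.089 ]]
0.05882562768323672 1.9352336635847853
0.08525133475235222 0.3823427604141643
0.06006249415163039 -1.1699536614064723
0.0874244012446937 -2.773388502714917
[[ 0.929  0.369 -0.   ]
 [ 0.369 -0.929  0.001]
 [ 0.    -0.001 -1.   ]]
```

```bash
python3 - <<'E'
from h import *
P={'sh1':(.6445,.2149,.16),'sh2':(.5085,.2177,.16),'grip':(.5565,.057,.106),'tinA':(.5885,-.1229,.04),'tinB':(.4652,-.2689,.04),'tip':(.4608,.4296,.089),'board':(.5,-.434,.014)}
for k,v in P.items(): print(k,(w2px('scene',v)*1.25).round(1), 'top base crop1',((w2px('top',(v[0],v[1],.065))-[200,140])*5).round())
snap('scene','s1.png',(290,130,450,230),5)
E
```

```text
sh1 [[508.  214.6]] top base crop1 [[197. 154.]]
sh2 [[477.  185.1]] top base crop1 [[183. 422.]]
grip [[416.  231.8]] top base crop1 [[504. 333.]]
tinA [[337.3 286. ]] top base crop1 [[861. 277.]]
tinB [[255.  267.7]] top base crop1 [[1146.  527.]]
tip [[543.7 188.7]] top base crop1 [[-239.  508.]]
board [[176.  305.6]] top base crop1 [[1469.  464.]]
```

View pics/s1.png

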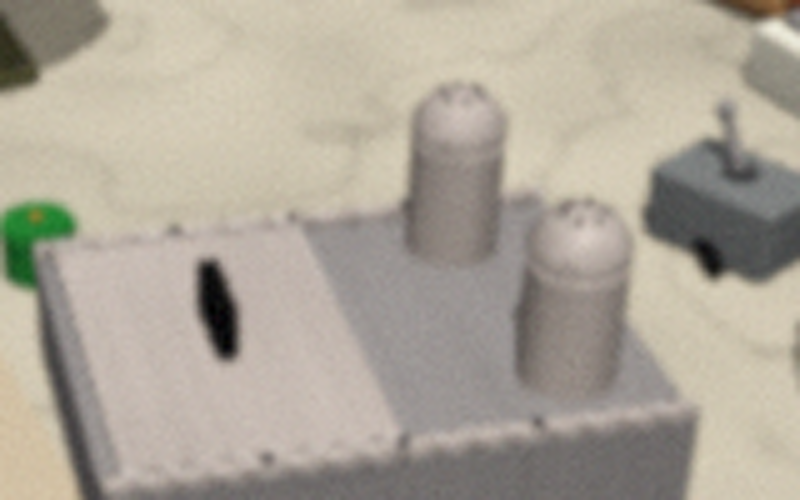

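jog_arm --pt "0.8 0.6 0" --pt "0.8 0.6 0" --pt "0.8 0.6 0" --pt "0.7 0.7 0" --pt "0.7 0.7 0" --pt "0.6 0.8 0" --pt "0.5 0.8 0" --pt "0.2 0.9 0" --pt "0 1 0" --pt "0 1 0" --yaw '[-0.7,-0.7,-0.7,-0.7,-0.7,-0.34,0,0,0,0]' --gripper '[1,1,1,1,1,1,1,1,1,1]' --squeeze 40

```text
time: 1.55
position: [0.5181, -0.0706, 0.4046]
eef_rot: [-0.0, 0.997, -0.079, 0.0]
wrist_force: [0.5, -0.8, 0.3]
grip_width: 0.0854
finger_force: 0.0
```

jog_arm --pt "-0.04 0.96 0" --pt "-0.04 0.96 0" --pt "-0.04 0.96 0" --pt "-0.04 0.96 0" --pt "0 0.96 0" --pt "0 0 -0.5" --pt "0 0 -0.5" --pt "0 0 -0.5" --pt "0 0 -0.4" --pt "0 0 -0.2" --yaw '[0,0,0,0,0,0,0,0,0,0]' --gripper '[1,1,1,1,1,1,1,1,1,1]'

```text
time: 2.8
position: [0.508, 0.2155, 0.2773]
eef_rot: [0.0, 0.997, -0.079, -0.001]
wrist_force: [-0.4, 0.4, 0.5]
grip_width: 0.0857
finger_force: 0.0
```

jog_arm --pt "0 0 0" --pt "0 0 0" --pt "0 0 0" --pt "0 0 0" --pt "0 0 0.3" --pt "0 0 0.6" --pt "0 0 0.8" --pt "0 0 0.6" --pt "0 0 0" --pt "0 0 0" --yaw '[0,0,0,0,0,0,0,0,0,0]' --gripper '[0.4,0.4,0.4,0.4,0.4,0.4,0.4,0.4,0.4,0.4]' --squeeze 40

```text
time: 4.05
position: [0.5077, 0.2152, 0.4155]
eef_rot: [0.001, 0.997, -0.079, -0.001]
wrist_force: [0.5, -0.0, -2.4]
grip_width: 0.0512
finger_force: 42.2
```

jog_arm --pt "-0.07 -0.6 0" --pt "-0.07 -0.9 0" --pt "-0.07 -0.98 0" --pt "-0.08 -0.98 0" --pt "-0.08 -0.98 0" --pt "-0.08 -0.98 0" --pt "-0.08 -0.98 0" --pt "-0.08 -0.98 0" --pt "-0.08 -0.98 0" --pt "-0.08 -0.98 0" --yaw '[0,0,0,0,0,0,0,0,0,0]' --gripper '[0.4,0.4,0.4,0.4,0.4,0.4,0.4,0.4,0.4,0.4]'

```text
time: 5.3
position: [0.4613, -0.3464, 0.414]
eef_rot: [-0.002, 0.997, -0.079, -0.002]
wrist_force: [0.3, 0.1, -1.4]
grip_width: 0.0513
finger_force: 42.4
```

jog_arm --pt "0 -0.7 0" --pt "0 -0.5 0" --pt "0 -0.04 0" --pt "0 0 -0.4" --pt "0 0 -0.7" --pt "0 0 -0.7" --pt "0 0 -0.6" --pt "0 0 -0.3" --pt "0 0 0" --pt "0 0 0" --yaw '[0,0,0,0,0,0,0,0,0,0]' --gripper '[0.4,0.4,0.4,0.4,0.4,0.4,0.4,0.4,0.4,0.4]'

```text
time: 6.55
position: [0.4625, -0.4188, 0.2548]
eef_rot: [-0.0, 0.997, -0.079, -0.0]
wrist_force: [0.1, 0.3, -2.1]
grip_width: 0.0515
finger_force: 42.5
```

jog_arm --pt "0 0 -0.2" --pt "0 0 -0.15" --pt "0 0 -0.1" --pt "0 0 -0.02" --pt "0 0 0" --pt "0 0 0" --pt "0 0 0" --pt "0 0 0" --pt "0 0 0" --pt "0 0 0" --yaw '[0,0,0,0,0,0,0,0,0,0]' --gripper '[0.4,0.4,0.4,0.4,0.4,0.4,0.75,0.95,0.95,0.95]'

```text
time: 7.8
position: [0.4623, -0.4193, 0.2261]
eef_rot: [-0.0, 0.997, -0.079, -0.0]
wrist_force: [0.7, 0.2, -0.3]
grip_width: 0.0812
finger_force: 0.0
```

jog_arm --pt "0 0 0.4" --pt "0 0 0.8" --pt "0 0 0.9" --pt "0 0 0.9" --pt "0.2 0.5 0" --pt "0.2 0.9 0" --pt "0.3 0.9 0" --pt "0.3 0.9 0" --pt "0.3 0.9 0" --pt "0.3 0.9 0" --yaw '[0,0,0,0,0,0,0,0,0,0]' --gripper '[1,1,1,1,1,1,1,1,1,1]'

```text
time: 9.05
position: [0.5586, -0.1175, 0.4064]
eef_rot: [0.0, 0.997, -0.079, 0.0]
wrist_force: [0.6, -0.6, 0.2]
grip_width: 0.0851
finger_force: 0.0
```

jog_arm --pt "0.3 0.9 0" --pt "0.3 0.9 0" --pt "0.3 0.9 0" --pt "0.3 0.9 0" --pt "0.3 0.9 0" --pt "0 0.9 0" --pt "0 0 0" --pt "0 0 0" --pt "0 0 0" --pt "0 0 0" --yaw '[0,0,0,0,0,0,0,0,0,0]' --gripper '[1,1,1,1,1,1,1,1,1,1]'

```text
time: 10.3
position: [0.6484, 0.2032, 0.4067]
eef_rot: [0.0, 0.997, -0.08, 0.0]
wrist_force: [-0.1, -0.6, -0.0]
grip_width: 0.0853
finger_force: 0.0
```

jog_arm --pt "-0.06 0.19 0" --pt "0 0 -0.4" --pt "0 0 -0.6" --pt "0 0 -0.6" --pt "0 0 -0.4" --pt "0 0 -0.15" --pt "0 0 0" --pt "0 0 0" --pt "0 0 0" --pt "0 0 0" --yaw '[0,0,0,0,0,0,0,0,0,0]' --gripper '[1,1,1,1,1,1,0.4,0.4,0.4,0.4]'

```text
time: 11.55
position: [0.6453, 0.2162, 0.2791]
eef_rot: [-0.001, 0.997, -0.079, 0.001]
wrist_force: [0.5, -0.3, 5.1]
grip_width: 0.0514
finger_force: 42.1
```

jog_arm --pt "0 0 0.3" --pt "0 0 0.6" --pt "0 0 0.8" --pt "0 0 0.6" --pt "-0.1 -0.5 0" --pt "-0.15 -0.9 0" --pt "-0.15 -0.95 0" --pt "-0.15 -0.95 0" --pt "-0.15 -0.95 0" --pt "-0.15 -0.95 0" --yaw '[0,0,0,0,0,0,0,0,0,0]' --gripper '[0.4,0.4,0.4,0.4,0.4,0.4,0.4,0.4,0.4,0.4]'

```text
time: 12.8
position: [0.5929, -0.0974, 0.4163]
eef_rot: [-0.0, 0.997, -0.079, 0.0]
wrist_force: [0.3, -0.2, -1.8]
grip_width: 0.0512
finger_force: 42.2
```

jog_arm --pt "-0.15 -0.95 0" --pt "-0.15 -0.95 0" --pt "-0.15 -0.95 0" --pt "-0.15 -0.95 0" --pt "-0.15 -0.8 0" --pt "-0.15 -0.5 0" --pt "0 0 0" --pt "0 0 0" --pt "0 0 0" --pt "0 0 0" --yaw '[0,0,0,0,0,0,0,0,0,0]' --gripper '[0.4,0.4,0.4,0.4,0.4,0.4,0.4,0.4,0.4,0.4]'

```text
time: 14.05
position: [0.5401, -0.4007, 0.4158]
eef_rot: [-0.0, 0.997, -0.078, 0.0]
wrist_force: [-0.0, 0.9, -2.2]
grip_width: 0.051
finger_force: 42.3
```

jog_arm --pt "0 -0.3 0" --pt "0 0 -0.4" --pt "0 0 -0.7" --pt "0 0 -0.7" --pt "0 0 -0.6" --pt "0 0 -0.3" --pt "0 0 -0.2" --pt "0 0 -0.12" --pt "0 0 -0.05" --pt "0 0 -0.03" --yaw '[0,0,0,0,0,0,0,0,0,0]' --gripper '[0.4,0.4,0.4,0.4,0.4,0.4,0.4,0.4,0.4,0.4]'

```text
time: 15.3
position: [0.54, -0.4201, 0.2304]
eef_rot: [0.001, 0.997, -0.079, 0.001]
wrist_force: [-0.3, 0.2, -1.9]
grip_width: 0.0514
finger_force: 42.4
```

jog_arm --pt "0 0 0" --pt "0 0 0" --pt "0 0 0" --pt "0 0 0" --pt "0 0 0.3" --pt "0 0 0.7" --pt "0 0 0.8" --pt "0 0 0.8" --pt "0 0.9 0.3" --pt "0 1 0" --yaw '[0,0,0,0,0,0,0,0,0,0]' --gripper '[0.4,0.75,0.95,0.95,1,1,1,1,1,1]'

```text
time: 16.55
position: [0.5401, -0.3058, 0.4076]
eef_rot: [0.002, 0.997, -0.08, 0.003]
wrist_force: [0.9, 0.8, 0.3]
grip_width: 0.0853
finger_force: 0.0
```

jog_arm --pt "0.05 0.97 0" --pt "0.05 0.97 0" --pt "0.05 0.97 0" --pt "0.05 0.97 0" --pt "0.05 0.97 0" --pt "0 0.9 0" --pt "0 0 0" --pt "0 0 0" --pt "0 0 0" --pt "0 0 0" --yaw '[0,0,0,0,0,0,0,0,0,0]' --gripper '[1,1,0.5,0.5,0.5,0.5,0.5,0.5,0.5,0.5]'

```text
time: 17.8
position: [0.5547, 0.0378, 0.4037]
eef_rot: [0.0, 0.997, -0.08, 0.0]
wrist_force: [-0.6, -0.8, -0.5]
grip_width: 0.0428
finger_force: 0.0
```

jog_arm --pt "0.04 0.3 0" --pt "0 0 -0.5" --pt "0 0 -0.6" --pt "0 0 -0.6" --pt "0 0 -0.4" --pt "0 0 -0.25" --pt "0 0 -0.12" --pt "0 0 -0.05" --pt "0 0 0" --pt "0 0 0" --yaw '[0,0,0,0,0,0,0,0,0,0]' --gripper '[0.5,0.5,0.5,0.5,0.5,0.5,0.5,0.5,0.5,0.5]'

```text
time: 19.05
position: [0.5574, 0.0571, 0.2531]
eef_rot: [-0.0, 0.997, -0.079, 0.001]
wrist_force: [-0.8, 0.3, 0.6]
grip_width: 0.0428
finger_force: 0.0
```

jog_arm --pt "0 0 0" --pt "0 0 0" --pt "0 0 0" --pt "0 0 0" --pt "0 0 0" --pt "0 0 0" --pt "0 0 0" --pt "0 0 0" --pt "0 0 0" --pt "0 0 0" --yaw '[0,0,0,0,0,0,0,0,0,0]' --gripper '[0,0,0,0,0,0,0,0,0,0]' --squeeze 40

```text
time: 20.3
position: [0.5572, 0.0571, 0.2528]
eef_rot: [-0.0, 0.997, -0.079, 0.0]
wrist_force: [-1.2, 0.9, 5.6]
grip_width: 0.0115
finger_force: 41.5
```

```bash
python3 - <<'E'
from h import *
a=bot.snapshot('scene')[150:350,60:460]; b=bot.snapshot('top')[130:330,190:590]
cv2.imwrite('pics/m1.png',cv2.resize(np.vstack([a,b]),None,fx=1.5,fy=1.5,interpolation=cv2.INTER_CUBIC))
E
```

```text
(no output)
```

View pics/m1.png

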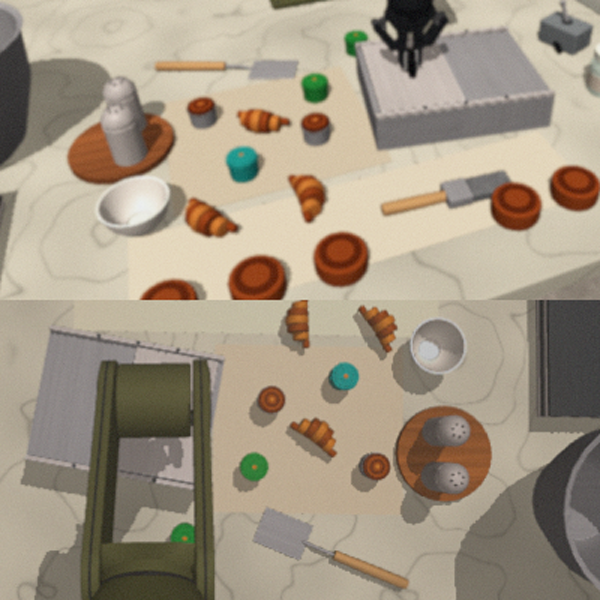

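Both shakers stand upright on the board (top-view tops at (458,430) and (450,478)), and the gripper holds the bar. Now I'll slide the shutter open.

jog_arm --pt "0.04 0.24 0" --pt "0.044 0.28 0" --pt "0.044 0.28 0" --pt "0.044 0.28 0" --pt "0.044 0.28 0" --pt "0.044 0.28 0" --pt "0.044 0.28 0" --pt "0.044 0.28 0" --pt "0.01 0.06 0" --pt "0 0 0" --yaw '[0,0,0,0,0,0,0,0,0,0]' --gripper '[0,0,0,0,0,0,0,0,0,0]'

```text
time: 21.65
position: [0.5789, 0.1927, 0.2528]
eef_rot: [0.0, 0.997, -0.079, 0.001]
wrist_force: [-0.1, -2.9, 6.3]
grip_width: 0.0109
finger_force: 42.7
```

jog_arm --pt "0 0 0" --pt "0 0 0" --pt "0 0 0" --pt "0 0 0" --pt "0 0 0" --pt "0 0 0" --pt "0 0 0" --pt "0 0 0" --pt "0 0 0" --pt "0 0 0" --yaw '[0,0,0,0,0,0,0,0,0,0]' --gripper '[0,0,0,0,0,0,0,0,0,0]'

```text
time: 22.9
position: [0.5789, 0.1927, 0.2528]
eef_rot: [0.0, 0.997, -0.079, 0.001]
wrist_force: [-0.1, -3.0, 6.3]
grip_width: 0.0113
finger_force: 42.7
```

jog_arm --pt "0 0 0" --pt "0 0 0" --pt "0 0 0.4" --pt "0 0 0.7" --pt "0 0 0.6" --pt "0 -0.9 0" --pt "0 -0.95 0" --pt "0 -0.95 0" --pt "0 -0.95 0" --pt "0 -0.95 0" --yaw '[0,0,0,0,0,0,0,0,0,0]' --gripper '[0.4,0.4,0.4,0.8,0.8,0.8,0.8,0.8,0.8,0.8]'

```text
time: 24.15
position: [0.5783, -0.0907, 0.3539]
eef_rot: [-0.0, 0.997, -0.079, -0.0]
wrist_force: [0.7, 0.1, -1.1]
grip_width: 0.0684
finger_force: 0.0
```

```bash
python3 - <<'E'
from h import *
a=bot.snapshot('scene')[150:350,60:460]; b=bot.snapshot('top')[130:330,190:590]
cv2.imwrite('pics/m2.png',cv2.resize(np.vstack([a,b]),None,fx=1.5,fy=1.5,interpolation=cv2.INTER_CUBIC))
for v in ((.5885,-.1229,.04),(.4652,-.2689,.04)): print((w2px('scene',v)-[60,150])*1.5)
E
```

```text
[[314.73121761 118.14357551]]
[[216.00818824  96.29338787]]
```

View pics/m2.png

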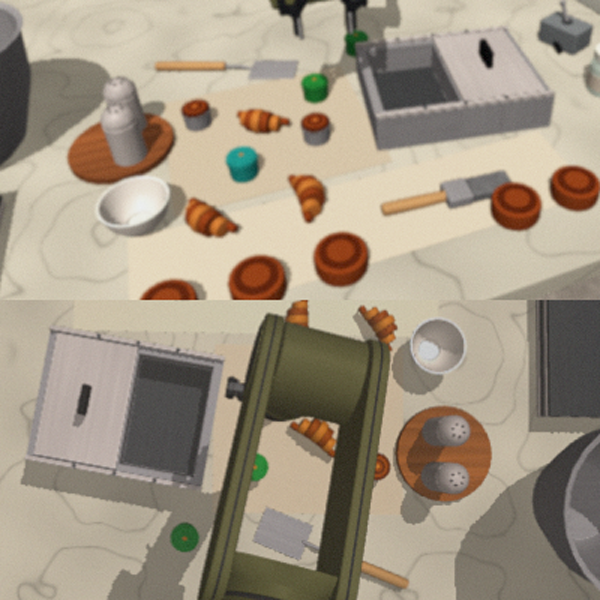

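Shutter is fully open and the well is empty. Tin A (scene crop (316,121)) is unmoved. Tin B has moved a little, to (196,107) against the predicted (216,96), so I'll re-measure it later.

jog_arm --pt "0.17 -0.54 0" --pt "0 0 0" --pt "0 0 -0.6" --pt "0 0 -0.8" --pt "0 0 -0.6" --pt "0 0 -0.4" --pt "0 0 -0.3" --pt "0 0 -0.16" --pt "0 0 0" --pt "0 0 0" --yaw '[0,0,0,0,0,0,0,0,0,0]' --gripper '[0.8,0.8,0.8,0.8,0.8,0.8,0.8,0.8,0.8,0.8]'

```text
time: 25.5
position: [0.5892, -0.1214, 0.1834]
eef_rot: [0.0, 0.997, -0.079, 0.001]
wrist_force: [0.4, 0.8, 0.2]
grip_width: 0.0684
finger_force: 0.0
```

jog_arm --pt "0 0 0" --pt "0 0 0" --pt "0 0 0" --pt "0 0 0.3" --pt "0 0 0.6" --pt "0 0 0.8" --pt "0 0 0.6" --pt "0 0 0.3" --pt "0 0 0" --pt "0 0 0" --yaw '[0,0,0,0,0,0,0,0,0,0]' --gripper '[0.4,0.4,0.4,0.4,0.4,0.4,0.4,0.4,0.4,0.4]' --squeeze 40

```text
time: 26.75
position: [0.5882, -0.1215, 0.3377]
eef_rot: [-0.0, 0.997, -0.079, -0.001]
wrist_force: [-0.3, 0.5, -1.1]
grip_width: 0.0486
finger_force: 41.6
```

jog_arm --pt "0.05 0.6 0" --pt "0.07 0.9 0" --pt "0.06 0.8 0" --pt "0.04 0.56 0" --pt "0 0 -0.3" --pt "0 0 -0.5" --pt "0 0 -0.5" --pt "0 0 -0.4" --pt "0 0 -0.3" --pt "0 0 -0.2" --yaw '[0,0,0,0,0,0,0,0,0,0]' --gripper '[0.4,0.4,0.4,0.4,0.4,0.4,0.4,0.4,0.4,0.4]'

```text
time: 28.0
position: [0.601, 0.0499, 0.2041]
eef_rot: [0.0, 0.997, -0.079, -0.002]
wrist_force: [0.3, 0.4, -0.9]
grip_width: 0.0489
finger_force: 41.7
```

jog_arm --pt "0 0 -0.1" --pt "0 0 -0.05" --pt "0 0 0" --pt "0 0 0" --pt "0 0 0" --pt "0 0 0" --pt "0 0 0.3" --pt "0 0 0.7" --pt "0 0 0.9" --pt "0 0 0.8" --yaw '[0,0,0,0,0,0,0,0,0,0]' --gripper '[0.4,0.4,0.4,0.7,0.75,0.75,0.75,0.75,0.8,0.8]'

```text
time: 29.25
position: [0.6019, 0.05, 0.3617]
eef_rot: [-0.0, 0.997, -0.079, 0.0]
wrist_force: [0.8, 1.1, -0.3]
grip_width: 0.068
finger_force: 0.0
```

```bash
python3 - <<'E'
from h import *
o=bot.get_obs();print(o['position'],o['wrist_force'])
a=bot.snapshot('top')[150:280,325:525]
b=bot.snapshot('scene')[120:240,120:440]
cv2.imwrite('pics/t4.png',cv2.resize(a,None,fx=4,fy=4,interpolation=cv2.INTER_CUBIC))
cv2.imwrite('pics/s4.png',cv2.resize(b,None,fx=2.5,fy=2.5,interpolation=cv2.INTER_CUBIC))
E
```

```text
[0.60187542 0.04995667 0.36167086] [ 0.83743522  1.06721437 -0.25158604]
```

View pics/t4.png

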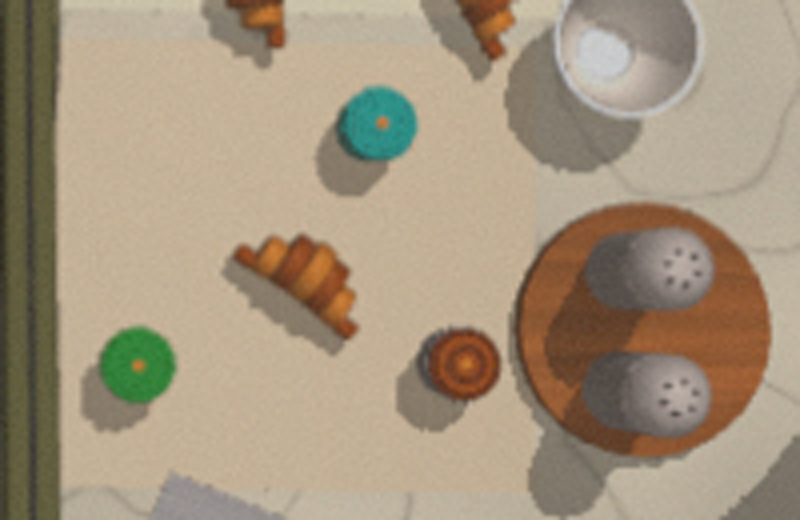

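View pics/s4.png

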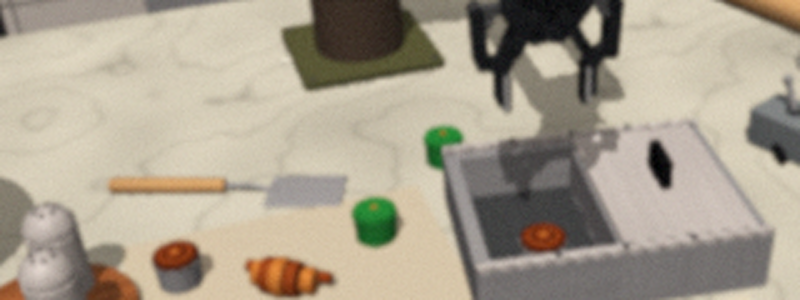

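Tin A stands in the well at crop (543,237). Tin B was knocked to crop2 (464,364), near the board, so I'll grasp it on a diagonal.

```bash
python3 - <<'E'
from h import *
p=px2w('top',[(464.5/4-.5+325,364.5/4-.5+150)],.04);print(p, (w2px('scene',p)-[120,120])*2.5, bot.get_obs()['joint_positions'].round(2))
o=bot.get_obs()['position'];print((p[0]-o)/.06)
E
```

```text
[[ 0.47681278 -0.30524784  0.04      ]] [[175.71722555 249.2249185 ]] [0.01 0.38 1.5  0.   1.25 1.74]
[-2.11881677 -5.92125098 -5.44042489]
```

jog_arm --pt "-0.2 -0.6 0" --pt "-0.27 -0.8 0" --pt "-0.27 -0.8 0" --pt "-0.27 -0.8 0" --pt "-0.27 -0.8 0" --pt "-0.27 -0.8 0" --pt "-0.27 -0.8 0" --pt "-0.2 -0.4 0" --pt "-0.1 -0.12 0" --pt "0 0 0" --yaw '[-0.6,-0.6,-0.6,-0.6,-0.6,-0.6,-0.6,-0.5,-0.3,0]' --gripper '[0.8,0.8,0.8,0.8,0.8,0.8,0.8,0.8,0.8,0.8]'

```text
time: 30.6
position: [0.4743, -0.305, 0.3592]
eef_rot: [-0.0, 0.91, -0.416, -0.001]
wrist_force: [-0.4, -0.1, -0.2]
grip_width: 0.0682
finger_force: 0.0
```

jog_arm --pt "0 0 -0.6" --pt "0 0 -0.6" --pt "0 0 -0.6" --pt "0 0 -0.6" --pt "0 0 -0.3" --pt "0 0 -0.2" --pt "0 0 -0.08" --pt "0 0 0" --pt "0 0 0" --pt "0 0 0" --yaw '[0,0,0,0,0,0,0,0,0,0]' --gripper '[0.8,0.8,0.8,0.8,0.8,0.8,0.8,0.8,0.8,0.8]'

```text
time: 31.85
position: [0.475, -0.3055, 0.1816]
eef_rot: [0.0, 0.91, -0.415, 0.001]
wrist_force: [-0.8, -0.3, 0.2]
grip_width: 0.0682
finger_force: 0.0
```

jog_arm --pt "0 0 0" --pt "0 0 0" --pt "0 0 0" --pt "0 0 0.3" --pt "0 0 0.6" --pt "0 0 0.8" --pt "0 0 0.6" --pt "0 0 0.3" --pt "0 0 0" --pt "0 0 0" --yaw '[0,0,0,0,0,0,0,0,0,0]' --gripper '[0.4,0.4,0.4,0.4,0.4,0.4,0.4,0.4,0.4,0.4]' --squeeze 40

```text
time: 33.1
position: [0.4743, -0.3049, 0.3358]
eef_rot: [-0.0, 0.91, -0.415, -0.001]
wrist_force: [0.1, 0.5, -0.8]
grip_width: 0.049
finger_force: 41.7
```

jog_arm --pt "0.06 0.6 0" --pt "0.08 0.8 0" --pt "0.08 0.8 0" --pt "0.08 0.8 0" --pt "0.08 0.8 0" --pt "0.08 0.8 0" --pt "0.08 0.8 0" --pt "0.06 0.5 0" --pt "0.02 0.26 0" --pt "0 0 0" --yaw '[0.6,0.6,0.6,0.6,0.6,0.6,0.6,0.5,0.3,0]' --gripper '[0.4,0.4,0.4,0.4,0.4,0.4,0.4,0.4,0.4,0.4]'

```text
time: 34.35
position: [0.5117, 0.0648, 0.3359]
eef_rot: [0.0, 0.997, -0.078, -0.001]
wrist_force: [-0.8, -0.1, -1.1]
grip_width: 0.0492
finger_force: 41.7
```

jog_arm --pt "0 0 -0.4" --pt "0 0 -0.5" --pt "0 0 -0.5" --pt "0 0 -0.4" --pt "0 0 -0.3" --pt "0 0 -0.15" --pt "0 0 -0.07" --pt "0 0 -0.03" --pt "0 0 0" --pt "0 0 0" --yaw '[0,0,0,0,0,0,0,0,0,0]' --gripper '[0.4,0.4,0.4,0.4,0.4,0.4,0.4,0.4,0.4,0.4]'

```text
time: 35.6
position: [0.5122, 0.0644, 0.1964]
eef_rot: [-0.0, 0.997, -0.079, 0.001]
wrist_force: [0.1, -0.7, -0.9]
grip_width: 0.0493
finger_force: 41.7
```

jog_arm --pt "0 0 0" --pt "0 0 0" --pt "0 0 0" --pt "0 0 0.3" --pt "0 0 0.7" --pt "0 0 0.9" --pt "0 0 0.8" --pt "0.3 0.8 0" --pt "0.4 0.8 0" --pt "0.4 0.5 0" --yaw '[0,0,0,0,0,0,0,0,0,0]' --gripper '[0.7,0.75,0.75,0.75,0.75,0.75,0.5,0.5,0.5,0.5]'

```text
time: 36.85
position: [0.5783, 0.1923, 0.3583]
eef_rot: [-0.0, 0.997, -0.079, 0.0]
wrist_force: [0.4, -0.2, 0.2]
grip_width: 0.0425
finger_force: 0.0
```

```bash
python3 - <<'E'
from h import *
print(bot.get_obs()['position'])
snap('scene','s5.png',(120,120,440,280),2.5)
E
```

```text
[0.57825188 0.19228007 0.3583297 ]
```

View pics/s5.png

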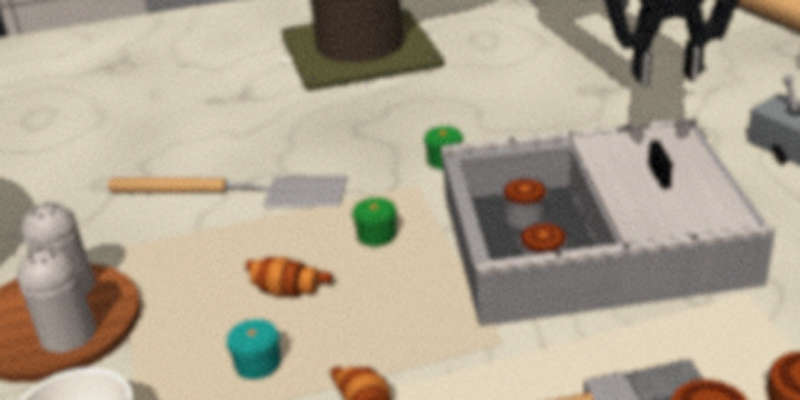

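Both tins stand upright in the well at (525,195) and (543,237). The gripper is above the shutter bar.

jog_arm --pt "0 0 -0.5" --pt "0 0 -0.5" --pt "0 0 -0.4" --pt "0 0 -0.2" --pt "0 0 -0.11" --pt "0 0 -0.05" --pt "0 0 0" --pt "0 0 0" --pt "0 0 0" --pt "0 0 0" --yaw '[0,0,0,0,0,0,0,0,0,0]' --gripper '[0.5,0.5,0.5,0.5,0.5,0.5,0.5,0,0,0]'

```text
time: 38.15
position: [0.5783, 0.191, 0.2531]
eef_rot: [-0.001, 0.997, -0.079, 0.001]
wrist_force: [-0.2, 3.5, 3.4]
grip_width: 0.0113
finger_force: 41.9
```

jog_arm --pt "0 0 0" --pt "0 0 0" --pt "0 0 0" --pt "0 0 0" --pt "0 0 0" --pt "0 0 0" --pt "0 0 0" --pt "0 0 0" --pt "0 0 0" --pt "0 0 0" --yaw '[0,0,0,0,0,0,0,0,0,0]' --gripper '[0,0,0,0,0,0,0,0,0,0]'

```text
time: 39.4
position: [0.5783, 0.191, 0.2531]
eef_rot: [-0.001, 0.997, -0.079, 0.001]
wrist_force: [-1.4, 3.8, 5.3]
grip_width: 0.0112
finger_force: 42.1
```

jog_arm --pt "-0.02 -0.14 0" --pt "-0.03 -0.2 0" --pt "-0.032 -0.2 0" --pt "-0.032 -0.2 0" --pt "-0.032 -0.2 0" --pt "-0.03 -0.17 0" --pt "0 0 0" --pt "0 0 0" --pt "0 0 0" --pt "0 0 0" --yaw '[0,0,0,0,0,0,0,0,0,0]' --gripper '[0,0,0,0,0,0,0,0,0,0]'

```text
time: 40.65
position: [0.5675, 0.1241, 0.2531]
eef_rot: [-0.0, 0.997, -0.079, 0.0]
wrist_force: [-0.6, 4.5, 7.5]
grip_width: 0.0112
finger_force: 42.9
```

jog_arm --pt "0 0 0" --pt "0 0 0" --pt "0 0 0" --pt "0 0 0.4" --pt "0 0 0.7" --pt "0 0 0.7" --pt "-0.3 0.7 0" --pt "-0.4 0.8 0" --pt "-0.4 0.8 0" --pt "-0.4 0.8 0" --yaw '[0,0,0,0,0,0,0.6,0.6,0.6,0.6]' --gripper '[0.4,0.4,0.4,0.4,0.4,0.4,0.4,0,0,0]'

```text
time: 41.9
position: [0.4766, 0.3108, 0.3602]
eef_rot: [0.0, 0.996, 0.089, -0.0]
wrist_force: [-0.3, 0.4, -0.6]
grip_width: -0.0001
finger_force: 0.0
```

jog_arm --pt "-0.4 0.8 0" --pt "-0.3 0.6 0" --pt "-0.11 0.35 0" --pt "0 0 0" --pt "0 0 0" --pt "0 0 0" --pt "0 0 0" --pt "0 0 0" --pt "0 0 0" --pt "0 0 0" --yaw '[0.6,0.6,0.24,0,0,0,0,0,0,0]' --gripper '[0,0,0,0,0,0,0,0,0,0]'

```text
time: 43.15
position: [0.4288, 0.4147, 0.3603]
eef_rot: [-0.0, 0.982, 0.188, 0.0]
wrist_force: [-0.8, 0.5, 0.2]
grip_width: -0.0002
finger_force: 0.0
```

```bash
python3 - <<'E'
from h import *
print(bot.get_obs()['position'])
a=bot.snapshot('scene')[120:240,280:480]; b=bot.snapshot('top')[140:260,190:390]
cv2.imwrite('pics/m3.png',cv2.resize(np.hstack([a,b]),None,fx=2,fy=2,interpolation=cv2.INTER_CUBIC))
E
```

```text
[0.42882514 0.41469021 0.36032764]
```

View pics/m3.png

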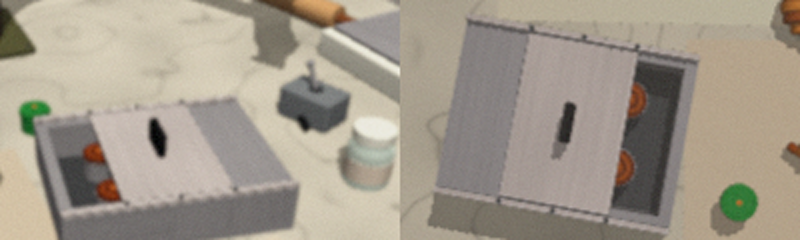

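Shutter is half open, with the grip at top crop (567,122) and both tins visible in the well. Now the toggle.

jog_arm --pt "0 0 -0.5" --pt "0 0 -0.6" --pt "0 0 -0.5" --pt "0 0 -0.22" --pt "0.15 0.06 0" --pt "0.15 0.06 0" --pt "0.15 0.06 0" --pt "0.15 0.06 0" --pt "0.15 0.06 0" --pt "0 0 0" --yaw '[0,0,0,0,0,0,0,0,0,0]' --gripper '[0,0,0,0,0,0,0,0,0,0]'

```text
time: 44.5
position: [0.4749, 0.4332, 0.2516]
eef_rot: [-0.0, 0.982, 0.188, 0.001]
wrist_force: [-0.3, -0.5, 0.1]
grip_width: 0.0
finger_force: 0.1
```

jog_arm --pt "-0.3 -0.12 0" --pt "-0.3 -0.12 0.2" --pt "0 0 0.6" --pt "0 0 0.8" --pt "0 0 0.8" --pt "0 -0.8 0" --pt "0 -0.9 0" --pt "0 -0.9 0" --pt "0 -0.9 0" --pt "0 0 0" --yaw '[0,0,0,0,0,0,0,0,0,0]' --gripper '[0,0,0,0,0,0,0,0,0,0]'

```text
time: 45.75
position: [0.4366, 0.2052, 0.396]
eef_rot: [0.001, 0.983, 0.186, 0.0]
wrist_force: [0.2, 0.7, 0.3]
grip_width: 0.0002
finger_force: 0.0
```

```bash
python3 - <<'E'
from h import *
print(bot.get_obs()['position'])
a=bot.snapshot('scene')[110:310,100:500]; b=bot.snapshot('top')[140:260,120:360]
cv2.imwrite('pics/m4.png',np.vstack([cv2.resize(a,(600,300),interpolation=cv2.INTER_CUBIC),cv2.resize(b,(600,300),interpolation=cv2.INTER_CUBIC)]))
print('grip',(w2px('top',[(.568,.1243,.106)])-[120,140])*2.5)
ax=np.array([.929,.37])*.016;c=np.array([.4773,.4343])
for s in(-1,1):print(s,(w2px('top',[[*(c+s*ax),.089]])-[120,140])*2.5,(w2px('scene',[[*(c+s*ax),.089]])-[100,110])*1.5)
E
```

```text
[0.43664731 0.20520922 0.39601507]
grip [[381.82657468 151.69696612]]
-1 [[ 72.67229312 253.48563567]] [[502.38348894  61.84083326]]
1 [[ 61.8949405  223.03219819]] [[515.79849472  67.19344959]]
```

View pics/m4.png

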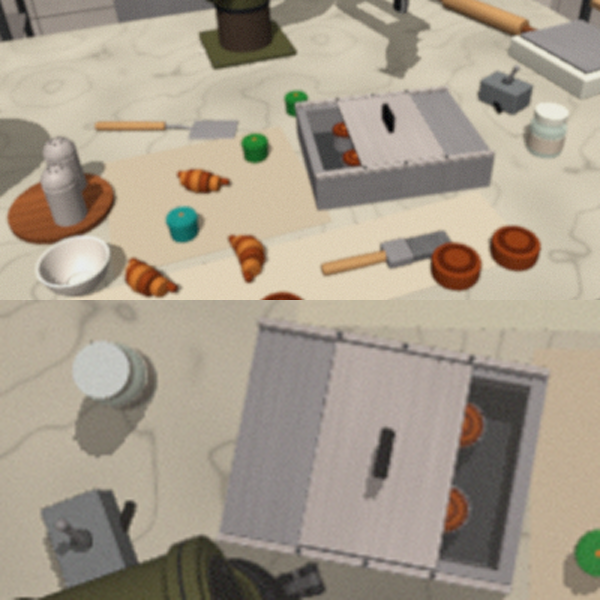

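The toggle ball is now at the far side: (516,69) in the scene view against (516,67) expected, and (61,525) from the top. The grip is at (384,453) against (382,452) predicted for the vent stop. The tins are in the well and both shakers stand on the board, so I'm handing in.

```bash
python3 -c "
from rig import bot
print(bot.close_job())"
```

```text
the job is handed in; nothing more can be done
None
```

The job is handed in, all in the order asked: both shakers stand on the board, both tins that were present stand in the well, the shutter is at its vent stop and the toggle is flipped; the final camera views agree, but no verdict came back.

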